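# Clear the scrap into the key-operated scrap box

### The job

Clear the scrap off the bench into the grey scrap box: take the red-handled square key from its stand, put it fully down into the square socket of the yellow cover, turn it anticlockwise until the cover is fully open, and drop every scrap piece that lies on the bench (brown and green discs, copper and blue offcuts, worn blue eraser) through the opening. Then turn the key back until the cover is fully shut, and stand the key in its stand again. Move the cover only by the key, and leave the white tray with its two good discs, the screwdriver, the marker and the amber tape where they are.

Things in the scene. Friction and masses are not known exactly. Their poses are not given: they have to be found in the camera images.
- key: loose square key, 66 mm tall, 90 g, upright in its stand. Origin: centre of its lower tip; z up along it. Steel shank 12 x 12 mm (lowest 3 mm: 10.5 mm) from the tip to 40 mm, flats along its x and y; red handle from 40 to 66 mm, 48 mm along x, 14 mm thick along y (grip across the 14 mm). Fits socket and stand in any quarter turn and goes in without force
- key_stand: fixed key stand: dark steel base 84 x 84 x 6 mm with a black plastic block 56 x 56 mm on it, its top 32 mm above the bench; its square hole lies along its x and y. Origin: centre of the underside. Behind it stands a fixed instrument 120 mm high, its front (knobs to 20 mm before it) at world x = 0.55, its left side at world y = -0.23: keep the gripper's body clear of it
- stand_hole (a point): centre of the mouth of the stand's square hole (14 mm wide, chamfered 2 mm, 24 mm deep), at the block's top, z up; x, y along the hole's sides. Standing in it, the key's tip is 24 mm below this point
- scrap_box: fixed grey scrap box, 150 (x) x 210 (y) x 90 mm high, hollow inside, walls 4 mm, deck top 90 mm above the bench. Origin: centre of the underside. The cover's pivot is at its x = 0, y = +50 mm, the opening in the deck at x = 0, y = -50 mm
- opening (a point): centre of the 76 x 76 mm square opening in the deck of the scrap box, at deck height; axes as the box
- socket (a point): centre of the mouth of the square socket, 30 mm above the deck, on the cover's pivot axis, z up; it turns with the cover, x, y along the socket's sides. The socket is 13.5 mm wide, 20 mm deep, chamfered 1.5 mm, in a brass block 36 x 36 x 24 mm. The key fully down has its tip 20 mm below this point
- cover (a joint): angle of the yellow cover (disc 108 mm across on an arm, 5 mm thick, on the deck, pivot vertical): 0 = fully shut over the opening, 1.25 rad = fully open (both stops); grows anticlockwise seen from above, away from the robot. Stays where left (friction 0.08 N m). The key has about 0.13 rad of play either way in the socket: turn it that much further
- scrap_bakelite: scrap: brown disc, 35 mm across, 10 mm thick; origin: centre of the underside. May be absent
- scrap_fr4: scrap: olive green disc, 38 mm across, 8 mm thick; origin: centre of the underside. May be absent
- scrap_eraser: scrap: worn-out eraser in a blue sleeve, white end, 20 (x) x 42 (y) x 12 mm; origin: centre of the underside. May be absent
- scrap_bar: scrap: copper bar offcut with two drilled holes, 40 (x) x 22 (y) x 16 mm; origin: centre of the underside. May be absent
- scrap_block: scrap: blue plastic stepped offcut, 34 (x) x 26 (y) mm, 22 mm high over its -x part and 12 mm over the last 14 mm at +x; origin: centre of the underside. May be absent
- sample_tray: white sample tray 115 x 170 x 17 mm with the good samples; leave alone. Origin: centre of the underside
- good_ptfe: good white disc, 38 mm across, 6 mm thick, in the tray; leave alone
- good_steel: good steel disc with a hole, 28 mm across, 12 mm thick, in the tray; leave alone
- screwdriver: orange screwdriver 137 mm long, lying on the bench, its length along its y; leave alone
- tape_kapton: roll of amber tape, 59 mm across, 19 mm high; leave alone
- marker_blue: white and blue marker 124 mm long, lying along its y; leave alone

How it is judged (in metres and radians):
On the way, in this order (a step that is already met when the one before it is completed fails the run):
1. the key is fully down in the cover's socket (horizontal distance between key and socket below 0.004 m and z of key in the frame of socket below -0.015 m and angle between key's own z axis and vertical below 0.12 rad), for 0.2 s.
2. the cover is turned fully open with the key in its socket (all of step 1 and value of joint cover above 1.1 rad), for 0.2 s.
3. all scrap lies inside the scrap box, the cover still open (z of each of scrap_bakelite, scrap_fr4, scrap_eraser, scrap_bar, scrap_block in the frame of scrap_box below 0.065 m and x of scrap_bakelite in the frame of scrap_box between -0.073 and 0.073 m and y of scrap_bakelite in the frame of scrap_box between -0.103 and 0.103 m and x of scrap_fr4 in the frame of scrap_box between -0.073 and 0.073 m and y of scrap_fr4 in the frame of scrap_box between -0.103 and 0.103 m and x of scrap_eraser in the frame of scrap_box between -0.073 and 0.073 m and y of scrap_eraser in the frame of scrap_box between -0.103 and 0.103 m and x of scrap_bar in the frame of scrap_box between -0.073 and 0.073 m and y of scrap_bar in the frame of scrap_box between -0.103 and 0.103 m and x of scrap_block in the frame of scrap_box between -0.073 and 0.073 m and y of scrap_block in the frame of scrap_box between -0.103 and 0.103 m and value of joint cover above 1.1 rad), for 0.2 s.
4. the cover is turned fully shut with the key in its socket (all of step 1 and value of joint cover below 0.12 rad), for 0.2 s.
At the end, for the whole second after the job is handed in: every scrap piece that was there lies inside the scrap box; the cover is shut (within 0.12 rad of 0); the key stands at rest in its stand, at least 18 of the 24 mm deep, upright within 0.15 rad (z of each of scrap_bakelite, scrap_fr4, scrap_eraser, scrap_bar, scrap_block in the frame of scrap_box below 0.065 m and x of scrap_bakelite in the frame of scrap_box between -0.073 and 0.073 m and y of scrap_bakelite in the frame of scrap_box between -0.103 and 0.103 m and x of scrap_fr4 in the frame of scrap_box between -0.073 and 0.073 m and y of scrap_fr4 in the frame of scrap_box between -0.103 and 0.103 m and x of scrap_eraser in the frame of scrap_box between -0.073 and 0.073 m and y of scrap_eraser in the frame of scrap_box between -0.103 and 0.103 m and x of scrap_bar in the frame of scrap_box between -0.073 and 0.073 m and y of scrap_bar in the frame of scrap_box between -0.103 and 0.103 m and x of scrap_block in the frame of scrap_box between -0.073 and 0.073 m and y of scrap_block in the frame of scrap_box between -0.103 and 0.103 m and value of joint cover below 0.12 rad and horizontal distance between key and stand_hole below 0.006 m and z of key in the frame of stand_hole below -0.018 m and angle between key's own z axis and vertical below 0.15 rad and linear speed of key below 0.02 m/s); the robot touches nothing.
It fails at once if a bystander (tray, good discs, screwdriver, tape, marker) is moved more than 40 mm (distance of any of sample_tray, good_ptfe, good_steel, screwdriver, tape_kapton, marker_blue from where it was at the start of the episode above 0.04 m).
It fails at once if the fingers push the cover itself harder than 8 N instead of using the key (contact force between the fingers and cover above 8 N).
Of scrap_bakelite, scrap_fr4, scrap_eraser, scrap_bar, scrap_block only 3 to 5 are there at a start; the rules pass over those that are not, and their reading is None.
At some moment in a run one of scrap_bakelite, scrap_fr4, scrap_eraser, scrap_bar, scrap_block may be knocked a few centimetres aside while the robot is not near it.
It also fails if it takes over 200 s, if anything falls off the work surface, if the arm or the gripper's body presses on something with over 40 N, if the wrist force passes 120 N, or if a joint passes its speed limit or range.

### The arm

A 6-joint arm with a two-finger parallel gripper is mounted at the origin on a cart in front of the work surface, level with it; the furniture and walls round the work are solid. World frame = base frame: x ahead of the robot, y to its left, z up, the work surface at z = 0. Lengths are in mm, angles in rad, forces in N, time in s.
With the tool pointing down it reaches from about 250 to 800 mm from the base axis. Payload 8.5 kg.
Tool frame: the origin (TCP) lies at the very end of the fingers, on their centre line; the grasp point (between the pads) lies 19 mm behind it; z points along the fingers, y is the line along which they close (so a half turn about z gives the same grasp; the last joint's range is limited). The gripper opens to 85 mm and grips with 20 to 120 N. Pads are 22 mm wide; open, the fingers measure 114 mm over their backs; the gripper's body (76 mm by 85 mm) begins 54 mm behind the grasp point. The pads swing forward as they close: fully open they stand 13 mm farther back than shut.
Start: joints at [1.238, 0.238, -0.013, 1.319, 0, 1.571], TCP at [171.496, 496.153, 231.276] pointing down, gripper open.
Joint ranges: [-2.66, 2.66], [-1.03, 1.9], [-1.14, 1.46], [-1.82, 2.27], [-1.45, 1.34], [-3.14, 3.14]. Speed limits (rad/s): [2.22, 2.22, 2.79, 3.14, 3.14, 3.14].

### API

Orientations are given as a rotation vector (axis times angle).
In Python, from cell import sensors, vision, r gives the robot as it stands.
- The arm moves only by the tool servo_tool, never from a script. Its arguments are lists of equal length, an entry for each row: "xyz": the shift along the world's x, y, z in m, a list of three; "spin": the turn about the world's z in degrees. In form: {"xyz": [[x, y, z], ...], "spin": [spin, ...]}. A call has 1 to 8 rows; each row shifts and turns the commanded pose from where the row before left it; what a row does not reach is not made up. A row lasts 1/8 s, in which the tool goes at most 62.5 mm and 10.7 degrees, less where a joint would pass 70% of its speed; a pose out of reach is approached as far as the arm can. A call with a gripper value outside its range is refused whole. "jaw" is the finger opening in m, from 0 to 0.0854, set as the call begins (left out, the last holds). The fingers move at their own pace and stop on an object; "newtons" is the grip in N (left out, the last holds). Time passes only in rows, so rows that do not move let the fingers close. It gives the time, the measured TCP pose, the force, the opening and the grip force at its end, in the units of the state.
- sensors.sense(): the state, without advancing time (a new reading comes with each control period).
- vision.capture(name): name is "scene" or "top" or "wrist"; returns the picture (384x512x3 uint8, red, green, blue); there is no depth.
- vision.camera_model(name): a dict with "intrinsics" (3x3 intrinsics, pixels), "eye" and "attitude" of the camera in the world; the wrist camera has in their place "hand_eye" (4x4, takes a point from camera to tool coordinates, whose origin is the TCP and whose axes are the flange's). Camera axes: x right, y down, z forward; pixel columns grow to the right and rows downward; lengths in mm; the calibration is good to about 2 mm. A picture is of the moment at which its call begins: read the wrist's pose just before it. camera_model takes no time and is no camera call.
- r.hand_in(): hands the job in; it is judged then, once.
The state is a dict: "time_s": time; "joints": joint angles; "qd": joint speeds; "joint_efforts": joint torques, N m; "tool_pos": TCP position; "eef_rot": TCP orientation; "force": force on the tool from outside, world axes, zero at the start; "wrist_torque": the same for the moment, N m; "opening": finger opening in mm; "grip_force": force on a finger pad.
Only numpy, scipy, OpenCV 4.12 (cv2) and the standard library are available. Lean on these libraries where they do the work, as an engineer would, in place of code of your own. Each camera call takes 0.05 s, during which the arm holds its last target. There are 200 camera calls.

## Working session

There is one attempt and no reset: what is moved stays moved. The work goes in short steps, Python scripts to look and compute and a tool call to move; the robot and the scene stay as the last step left them, time stands still between calls to the robot, and variables do not carry over. Pictures are saved under pics/ and viewed, at most 14 in all, crops included, and the job is handed in when it is done.

Besides the shell and the picture viewer there is one more tool, called after "Emit:" by a JSON object that holds its "method" and its "body", one argument or row to a line. servo_tool: Moves the arm, as the interface text tells. Its arguments: {"type":"object","properties":{"xyz":{"type":"array"},"spin":{"type":"array"},"jaw":{"type":"number"},"newtons":{"type":"number"}},"required":["xyz","spin"]}

```bash
mkdir -p pics; ls; python3 - <<'E'
from cell import sensors, vision, r
import cv2, json
for n in ("top","scene"):
    im=vision.capture(n); cv2.imwrite(f"pics/{n}0.png",cv2.resize(im[:,:,::-1],(800,600),interpolation=cv2.INTER_CUBIC))
    cv2.imwrite(f"pics/{n}0raw.png",im[:,:,::-1])
    print(n,vision.camera_model(n))
print(vision.camera_model("wrist"))
print(sensors.sense())
E
```

```text
pics
top {'intrinsics': array([[382.2035912 ,   0.        , 261.47340046],
       [  0.        , 382.2035912 , 189.45062806],
       [  0.        ,   0.        ,   1.        ]]), 'eye': array([ 374.33961958,  -26.90923466, 1177.35135899]), 'attitude': array([-2.14494437,  2.13274336, -0.18113419])}
scene {'intrinsics': array([[474.53130848,   0.        , 261.32902574],
       [  0.        , 474.53130848, 189.35888241],
       [  0.        ,   0.        ,   1.        ]]), 'eye': array([-274.3268308 , -984.03406853,  666.2177605 ]), 'attitude': array([-1.9068932 ,  0.70988201, -0.44779589])}
{'intrinsics': array([[264.93925114,   0.        , 258.74683422],
       [  0.        , 264.93925114, 188.70786669],
       [  0.        ,   0.        ,   1.        ]]), 'hand_eye': array([[-2.02263279e-04, -9.54062018e-01, -2.99609120e-01,
         7.61201721e+01],
       [ 9.99999974e-01, -2.24943483e-04,  4.12095588e-05,
        -2.86239233e-02],
       [-1.06711594e-04, -2.99609104e-01,  9.54062039e-01,
        -1.42380232e+02],
       [ 0.00000000e+00,  0.00000000e+00,  0.00000000e+00,
         1.00000000e+00]])}
{'time_s': 0.1, 'joints': array([ 1.23798875e+00,  2.38712592e-01, -1.41560701e-02,  1.31922645e+00,
        2.64933765e-05,  1.57079751e+00]), 'qd': array([-0.00051622, -0.00214713,  0.00131976, -0.00182008,  0.00077002,
        0.00049248]), 'joint_efforts': array([ 2.91465458e-04, -5.39721036e+01,  3.46996379e+01,  1.34142040e-02,
       -4.85016903e-05, -1.72913519e-05]), 'tool_pos': array([171.38485653, 495.83706901, 230.75163115]), 'eef_rot': array([-5.20325436e-01, -3.09795837e+00,  2.00489461e-03]), 'force': array([ 0.51921001, -0.86329122, -0.81244084]), 'wrist_torque': array([ 0.02235662, -0.00026221, -0.00447514]), 'grip_force': 0.0, 'opening': 85.32772130238627}
```

View pics/top0.png

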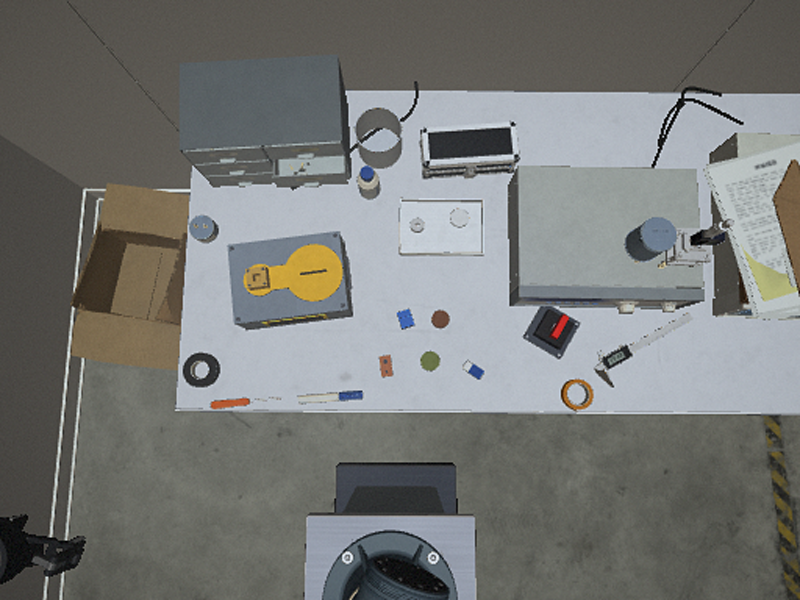

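View pics/scene0.png

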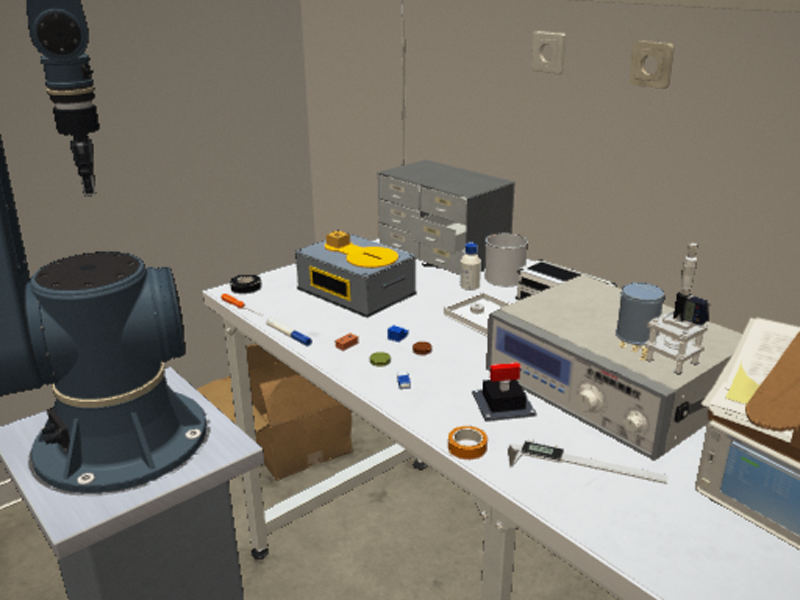

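The top view shows all five scrap pieces, near (405,319), (440,318), (386,365), (430,361) and (473,369). The key is at (562,326), the brass socket block at (257,278) and the cover disc at (310,272). Next I'll turn these into positions.

```bash
cat > h.py <<'E'
import numpy as np, cv2
from scipy.spatial.transform import Rotation as R
from cell import sensors, vision, r
def cam(n, s=None):
    m=vision.camera_model(n); K=m["intrinsics"]
    if n!="wrist": return K, R.from_rotvec(m["attitude"]).as_matrix(), np.array(m["eye"])
    s=s or sensors.sense(); Rt=R.from_rotvec(s["eef_rot"]).as_matrix(); H=m["hand_eye"]
    return K, Rt@H[:3,:3], Rt@H[:3,3]+s["tool_pos"]
def world(c,uv,z):
    K,A,e=c; uv=np.atleast_2d(uv); d=np.c_[uv,np.ones(len(uv))]@np.linalg.inv(K).T@A.T
    return e+d*((z-e[2])/d[:,2])[:,None]
def pix(c,p):
    K,A,e=c; q=(np.atleast_2d(p)-e)@A@K.T; return q[:,:2]/q[:,2:]
def rect(c,mask,z):
    """largest blob -> world min-area rect at height z: centre, sizes, angle of long side (deg)"""
    n,l,st,ce=cv2.connectedComponentsWithStats(mask.astype(np.uint8)); i=1+np.argmax(st[1:,4])
    v,u=np.nonzero(l==i); w=world(c,np.c_[u,v],z)[:,:2]
    b=cv2.boxPoints(cv2.minAreaRect(w.astype(np.float32))); e=b[1]-b[0],b[2]-b[1]
    k=np.argmax([np.linalg.norm(x) for x in e]); 
    return w.mean(0).round(1), b.mean(0).round(1), sorted([round(float(np.linalg.norm(x)),1) for x in e]), round(float(np.degrees(np.arctan2(e[k][1],e[k][0]))%180),1), len(u)
E
python3 - <<'E'
from h import *
im=cv2.imread("pics/top0raw.png"); c=cam("top"); hsv=cv2.cvtColor(im,cv2.COLOR_BGR2HSV)
H,S,V=[hsv[...,i].astype(int) for i in range(3)]
def win(u,v,h=15):
    m=np.zeros(H.shape,bool); m[v-h:v+h,u-h:u+h]=1; return m
for n,u,v,z in [("block",259,204,20),("bakelite",282,203,10),("bar",247,234,16),("fr4",275,231,8),("eraser",303,236,12)]:
    m=win(u,v,13)&((S>75))
    print(n,rect(c,m,z))
m=win(303,236,13)&(S>40); print("eraser+",rect(c,m,12), hsv[230:243:2,296:312:2].tolist()[3])
print("key",rect(c,win(360,209)&(S>150)&((H<8)|(H>172)),66))
print("standbase",rect(c,win(352,212,24)&(V<110),3))
print("yellow",rect(c,win(188,175,50)&(S>130)&(H>18)&(H<32),95))
print("brass",rect(c,win(164,178,12)&(H<=18)&(S>100),120))
print("tape",rect(c,win(369,252,15)&(S>100),19))
g=(abs(H-108)<12)&(S>20)&(V<150)
print("box",rect(c,win(186,179,50)&(V<150)|(win(188,175,50)&(S>100)),90))
print(pix(c,[[500,250,0]]))
big=cv2.resize(im[130:250,130:390],(800,369),interpolation=cv2.INTER_CUBIC); cv2.imwrite("pics/c1.png",big)
E
```

```text
block (array([521.7, -26.1]), array([521.8, -26.2], dtype=float32), [25.1, 32.1], 18.8, 91)
bakelite (array([522.4, -94.4]), array([521.7, -93.4], dtype=float32), [30.9, 31.0], 0.3, 94)
bar (array([428.9,  11.1]), array([429.3,  11.1], dtype=float32), [20.9, 39.1], 8.9, 84)
fr4 (array([440.3, -74.4]), array([439.8, -74.2], dtype=float32), [32.2, 34.5], 135.1, 109)
eraser (array([ 419.9, -164. ]), array([ 419.7, -163.7], dtype=float32), [19.3, 25.7], 59.2, 56)
eraser+ (array([ 420.1, -163.6]), array([ 420.1, -163.5], dtype=float32), [19.4, 25.9], 56.5, 59) [[111, 16, 157], [64, 9, 196], [109, 55, 172], [112, 159, 138], [112, 166, 137], [112, 169, 136], [111, 78, 157], [106, 14, 198]]
key (array([ 501.7, -314.4]), array([ 502.4, -314.8], dtype=float32), [15.5, 49.6], 151.9, 88)
standbase (array([ 500.6, -312.6]), array([ 502. , -314.8], dtype=float32), [83.5, 84.4], 148.9, 637)
yellow (array([593.2, 166.5]), array([583.2, 177.8], dtype=float32), [105.7, 177.9], 112.3, 1385)
brass (array([563. , 238.5]), array([563., 237.], dtype=float32), [3.2, 31.1], 98.7, 15)
tape (array([ 377.2, -353.5]), array([ 377.4, -356. ], dtype=float32), [53.2, 60.3], 90.3, 146)
box (array([581.6, 187.4]), array([582.7, 186.5], dtype=float32), [163.9, 221.2], 97.8, 4162)
[[169.70915145 210.7213682 ]]
```

View pics/c1.png

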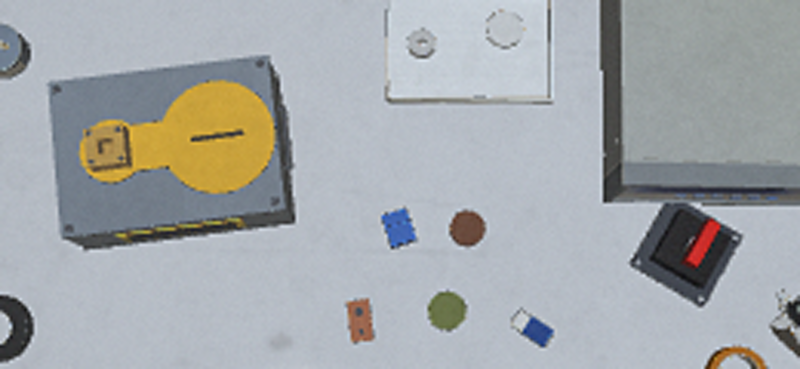

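The crop shows the box with the brass socket at left near (106,147), five scrap pieces in the middle, and the key standing in the stand near (703,243). I'm moving over the socket first so the wrist camera can refine its position.

Emit:
{"method": "servo_tool", "body": {
  "xyz": [
    [0.044, -0.03, 0.006],
    [0.044, -0.03, 0.006],
    [0.044, -0.03, 0.006],
    [0.044, -0.03, 0.006],
    [0.044, -0.03, 0.006],
    [0.044, -0.03, 0.006],
    [0.044, -0.03, 0.006],
    [0.044, -0.03, 0.006]
  ],
  "spin": [3, 3, 3, 3, 3, 3, 3, 3]
}}

```text
time_s: 1.1
tool_pos: [524.7, 254.9, 279.2]
eef_rot: [0.138, -3.138, 0.0]
force: [0.2, 1.0, 0.1]
opening: 85.6
grip_force: 0.0
```

Emit:
{"method": "servo_tool", "body": {
  "xyz": [
    [0.032, -0.012, 0],
    [0.02, -0.008, 0],
    [0, 0, 0],
    [0, 0, 0]
  ],
  "spin": [1.5, 1, 0, 0]
}}

```text
time_s: 1.6
tool_pos: [574.8, 236.3, 278.9]
eef_rot: [0.203, -3.134, 0.0]
force: [-0.3, -0.5, -0.7]
opening: 85.5
grip_force: 0.0
```

```bash
python3 - <<'E'
from h import *
s=sensors.sense(); print({k:np.round(v,3) for k,v in s.items()}); x=R.from_rotvec(s["eef_rot"]).as_matrix(); print("yaw",np.degrees(np.arctan2(x[1,0],x[0,0])), x[:,2])
im=vision.capture("wrist"); cv2.imwrite("pics/w1raw.png",im[:,:,::-1]); 
c=cam("wrist",s); np.savez("pics/w1.npz",K=c[0],A=c[1],e=c[2])
print(pix(c,[[575.5,236.5,120],[589,137,90]]))
cv2.imwrite("pics/w1.png",cv2.resize(im[:,:,::-1],(800,600),interpolation=cv2.INTER_CUBIC))
E
```

```text
{'time_s': np.float64(1.6), 'joints': array([0.39 , 0.404, 0.349, 1.517, 0.   , 0.26 ]), 'qd': array([ 0.012, -0.013, -0.002,  0.001, -0.001, -0.004]), 'joint_efforts': array([-8.1100e-01, -6.6310e+01,  3.5439e+01, -6.7000e-02, -3.5000e-02,
       -1.7000e-02]), 'tool_pos': array([574.835, 236.292, 278.933]), 'eef_rot': array([ 0.203, -3.134,  0.   ]), 'force': array([-0.252, -0.539, -0.69 ]), 'wrist_torque': array([-0.033,  0.02 ,  0.011]), 'grip_force': np.float64(0.0), 'opening': np.float64(85.513)}
yaw -172.58166258612968 [-1.02035773e-03 -3.15138867e-04 -9.99999430e-01]
[[259.06397725 174.38038023]
 [180.64610631 169.01808807]]
```

View pics/w1.png

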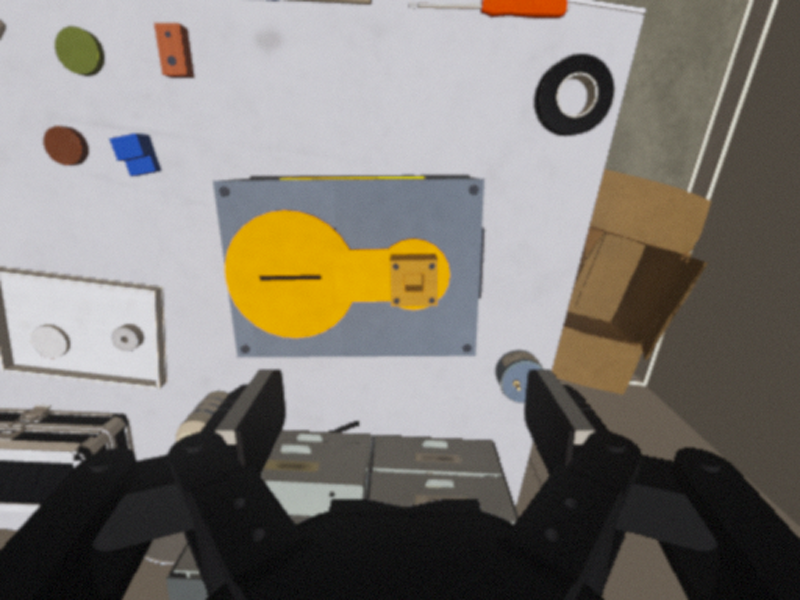

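The wrist view shows the closed cover, the brass block centred near (414,281) and deck screws at (224,191), (474,189), (467,348) and (245,349). I'll refine the box pose from the screws, the disc and the brass block.

```bash
python3 - <<'E'
from h import *
im=cv2.imread("pics/w1raw.png"); d=np.load("pics/w1.npz"); c=(d["K"],d["A"],d["e"])
g=cv2.cvtColor(im,cv2.COLOR_BGR2GRAY).astype(float); hsv=cv2.cvtColor(im,cv2.COLOR_BGR2HSV)
P=[]
for u,v in [(224,191),(474,189),(467,348),(245,349)]:
    u,v=round(u*.64-.2),round(v*.64-.2); w=g[v-4:v+5,u-4:u+5]; k=np.clip(np.median(w)-15-w,0,None); vv,uu=np.mgrid[v-4:v+5,u-4:u+5]
    P.append([(k*uu).sum()/k.sum(),(k*vv).sum()/k.sum()])
W=world(c,P,90)[:,:2]; print(np.round(P,1),W.round(1)); o=W.mean(0); print("centre",o)
e=[W[0]-W[1],W[3]-W[2],W[1]-W[2],W[0]-W[3]]; print([(np.linalg.norm(x).round(1),np.degrees(np.arctan2(x[1],x[0])).round(2)) for x in e])
H,S,V=[hsv[...,i].astype(int) for i in range(3)]
m=(S>200)&(H>18)&(V>190); m[:,:140]=0;m[:,300:]=0; m[:100]=0
print("cover",rect(c,m,95))
v,u=np.nonzero(m); w=world(c,np.c_[u,v],95)[:,:2]
# disc: boundary circle fit on points with far side
cn=max(cv2.findContours(m.astype(np.uint8),0,1)[0],key=len)[:,0]; q=world(c,cn,95)[:,:2]
from scipy.optimize import least_squares
for c0,rad in (((588,137),54),((575,237),30)):
    k=q[np.abs(np.hypot(*(q-c0).T)-rad)<6]; f=least_squares(lambda p:np.hypot(*(k-p[:2]).T)-p[2],[*c0,rad],loss="soft_l1"); print("circle",f.x.round(1),len(k))
# brass: crop zoom
big=cv2.resize(im[145:215,230:300],(700,700),interpolation=cv2.INTER_CUBIC)[50:650]; cv2.imwrite("pics/w1c.png",big)
E
```

```text
[[143.3 122.3]
 [302.8 121.1]
 [298.5 222.4]
 [156.5 223.1]] [[536.5  89.5]
 [510.2 281.5]
 [643.1 299.6]
 [669.1 107.4]]
centre [589.71302565 194.50529311]
[(np.float64(193.8), np.float64(-82.18)), (np.float64(193.9), np.float64(-82.29)), (np.float64(134.1), np.float64(-172.25)), (np.float64(133.8), np.float64(-172.3))]
cover (array([592.5, 160.3]), array([582. , 177.9], dtype=float32), [105.4, 177.2], 114.8, 6299)
circle [597.2 145.6  52.5] 62
circle [578.5 236.5  29.4] 78
```

View pics/w1c.png

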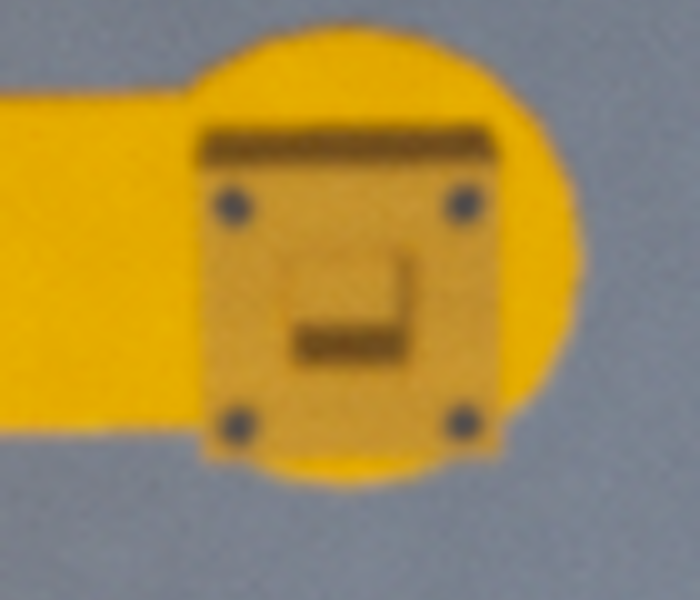

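The crop shows the brass block's bolts at (233,205), (464,203), (462,423) and (238,425), with the square hole between them. I'm computing the socket position from those bolts.

```bash
python3 - <<'E'
from h import *
d=np.load("pics/w1.npz"); c=(d["K"],d["A"],d["e"])
p=np.array([(233,205),(464,203),(462,423),(238,425)],float); uv=p/10+[230,150]-.45
W=world(c,uv,120)[:,:2]; print(W.round(1),W.mean(0)); 
e=[W[0]-W[1],W[3]-W[2],W[1]-W[2],W[0]-W[3]]; print([(np.linalg.norm(x).round(1),np.degrees(np.arctan2(x[1],x[0])).round(2)) for x in e])
p=np.array([(200,165),(500,165),(503,458),(203,458)],float); print(world(c,p/10+[230,150]-.45,120).mean(0), world(c,(np.array([[350,308]])/10+[230,150]-.45),120))
E
```

```text
[[571.3 228.6]
 [567.6 255.3]
 [594.3 259.1]
 [598.  232.5]] [582.77679572 243.89466509]
[(np.float64(26.9), np.float64(-82.08)), (np.float64(26.8), np.float64(-82.05)), (np.float64(27.0), np.float64(-171.99)), (np.float64(27.0), np.float64(-171.7))]
[582.57132299 244.13831449 120.        ] [[581.86458999 243.85989063 120.        ]]
```

Emit:
{"method": "servo_tool", "body": {
  "xyz": [
    [-0.005, -0.055, 0],
    [-0.007, -0.055, 0],
    [-0.007, -0.055, 0],
    [-0.007, -0.055, 0],
    [-0.007, -0.055, 0],
    [-0.007, -0.055, 0],
    [-0.007, -0.055, 0],
    [-0.007, -0.055, 0]
  ],
  "spin": [-3.5, -3.5, -3.5, -3.5, -3.5, -3.5, -3.5, -3.5]
}}

```text
time_s: 2.65
tool_pos: [520.8, -204.5, 279.9]
eef_rot: [0.562, 3.09, -0.0]
force: [1.4, 0.1, 0.5]
opening: 85.3
grip_force: 0.0
```

Emit:
{"method": "servo_tool", "body": {
  "xyz": [
    [-0.009, -0.055, -0.02],
    [-0.009, -0.055, -0.02],
    [0, 0, 0],
    [0, 0, 0]
  ],
  "spin": [-3.5, -3.5, 0, 0]
}}

```text
time_s: 3.15
tool_pos: [503.4, -313.0, 239.6]
eef_rot: [0.748, 3.051, 0.001]
force: [-0.0, 0.2, -0.3]
opening: 85.7
grip_force: 0.0
```

```bash
cat >> h.py <<'E'
def snap(name):
    s=sensors.sense(); im=vision.capture("wrist")[:,:,::-1]; c=cam("wrist",s); x=R.from_rotvec(s["eef_rot"]).as_matrix()
    yaw=np.degrees(np.arctan2(x[1,0],x[0,0]))%360
    cv2.imwrite(f"pics/{name}raw.png",im); np.savez(f"pics/{name}.npz",K=c[0],A=c[1],e=c[2]); print("tcp",s["tool_pos"].round(1),"yaw",yaw.round(2),"j6",s["joints"][5].round(2),"t",round(s["time_s"],2))
    hsv=cv2.cvtColor(im,cv2.COLOR_BGR2HSV).astype(int); return s,np.ascontiguousarray(im),c,[hsv[...,i] for i in range(3)]
E
python3 - <<'E'
from h import *
s,im,c,(H,S,V)=snap("w2")
m=(S>150)&((H<8)|(H>172)); u0=pix(c,[[502,-315,74]])[0]; print(u0)
vv,uu=np.mgrid[:384,:512]; m&=np.hypot(uu-u0[0],vv-u0[1])<60
print("key",rect(c,m,74))
x0,y0=int(u0[0])-70,max(0,int(u0[1])-60)
print(x0,y0); cv2.imwrite("pics/w2c.png",cv2.resize(im[y0:y0+120,x0:x0+140],(700,600),interpolation=cv2.INTER_CUBIC))
E
```

```text
tcp [ 503.4 -313.   239.6] yaw 152.46 j6 -0.08 t 3.15
[256.63497826 172.02569631]
key (array([ 500.1, -312.7]), array([ 500.2, -312.9], dtype=float32), [14.8, 48.1], 149.8, 471)
186 112
```

View pics/w2c.png

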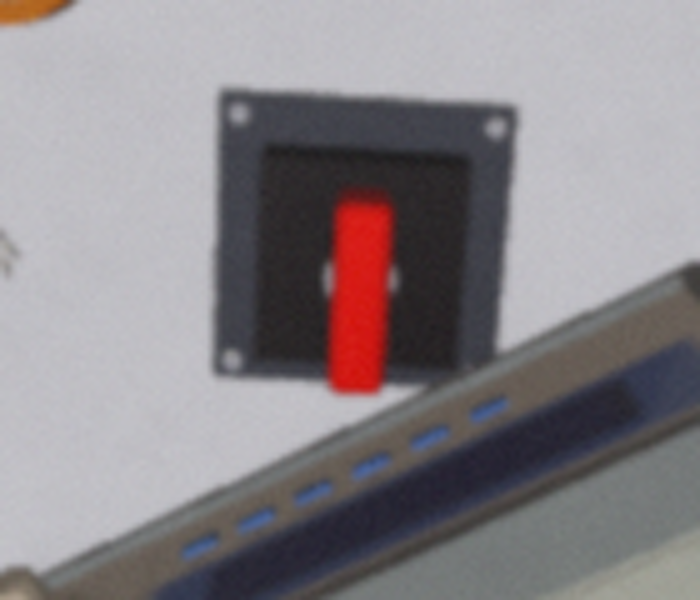

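The key's handle top is centred at (500, -313) with its long side at 149.8° and the expected 48 x 15 mm size; the stand base has its top-left corner near (219,92). I'll go down with the jaws part closed and grasp.

Emit:
{"method": "servo_tool", "body": {
  "xyz": [
    [-0.0032, 0, 0],
    [0, 0, -0.04],
    [0, 0, -0.05],
    [0, 0, -0.05],
    [0, 0, -0.03],
    [0, 0, -0.02],
    [0, 0, 0],
    [0, 0, 0]
  ],
  "spin": [-2.6, 0, 0, 0, 0, 0, 0, 0],
  "jaw": 0.04
}}

```text
time_s: 4.2
tool_pos: [501.3, -313.4, 50.7]
eef_rot: [0.815, 3.032, -0.001]
force: [-0.2, -0.7, -0.6]
opening: 40.3
grip_force: 0.0
```

Emit:
{"method": "servo_tool", "body": {
  "xyz": [
    [0, 0, 0],
    [0, 0, 0],
    [0, 0, 0],
    [0, 0, 0],
    [0, 0, 0]
  ],
  "spin": [0, 0, 0, 0, 0],
  "jaw": 0.008,
  "newtons": 60
}}

```text
time_s: 4.82
tool_pos: [501.0, -314.0, 50.6]
eef_rot: [0.817, 3.031, -0.0]
force: [-1.0, 2.1, 6.4]
opening: 12.9
grip_force: 59.3
```

Emit:
{"method": "servo_tool", "body": {
  "xyz": [
    [0, 0, 0.01],
    [0, 0, 0.02],
    [0, 0, 0.04],
    [0, 0, 0.05],
    [0, 0, 0.05],
    [0, 0, 0.03],
    [0, 0, 0],
    [0, 0, 0]
  ],
  "spin": [0, 0, 0, 0, 0, 0, 0, 0]
}}

```text
time_s: 5.82
tool_pos: [499.9, -313.7, 248.7]
eef_rot: [-0.817, -3.032, -0.0]
force: [-1.0, -0.2, -1.0]
opening: 12.8
grip_force: 58.7
```

```bash
python3 - <<'E'
from h import *
s,im,c,(H,S,V)=snap("w3"); print(s["opening"],s["grip_force"],s["force"])
# stand centre from base corners/hole
x=R.from_rotvec(s["eef_rot"]).as_matrix(); t=s["tool_pos"]
print(pix(c,[t, t+x@[0,0,-23.4],[501,-314,32]]))
m=(S>150)&((H<8)|(H>172)); vv,uu=np.mgrid[:384,:512]; m&=(vv>150); 
q=rect(c,m,t[2]+23.4); d=x.T@np.r_[q[1]-t[:2],0]; print("handle in tool",d.round(1),q)
cv2.imwrite("pics/w3c.png",cv2.resize(im[100:384,120:400],(592,600),interpolation=cv2.INTER_CUBIC))
E
```

```text
tcp [ 499.9 -313.7  248.7] yaw 149.83 j6 -0.03 t 5.83
12.780759723148355 58.69791626930237 [-0.98599374 -0.19910844 -1.02716206]
[[258.63841038 238.75886882]
 [258.62449549 260.58027501]
 [258.89832339 164.29905248]]
handle in tool [3.7 0.1 0. ] (array([ 496. , -311.3]), array([ 496.8, -311.7], dtype=float32), [14.0, 53.7], 149.8, 2424)
```

View pics/w3c.png

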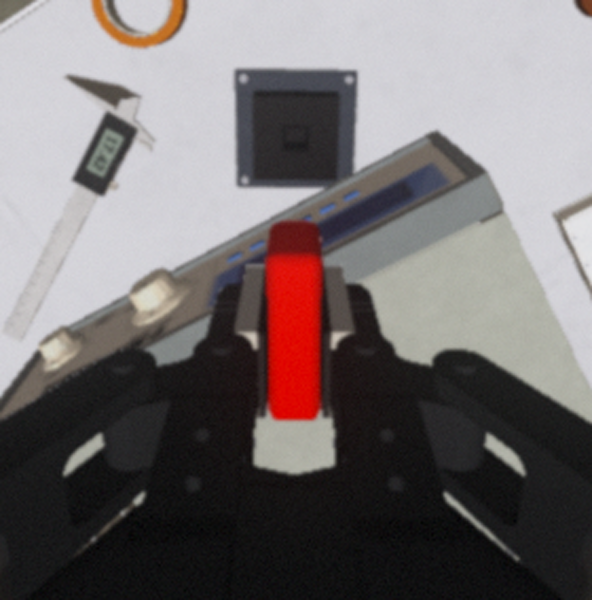

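The key is held upright in the pads; its bright top face spans rows 255-418 of the crop. The empty stand hole is near (295,137).

```bash
python3 - <<'E'
from h import *
d=np.load("pics/w3.npz"); c=(d["K"],d["A"],d["e"]); im=cv2.imread("pics/w3raw.png"); h=cv2.cvtColor(im,cv2.COLOR_BGR2HSV).astype(int)
v=h[:,259,2]; print(v[198:232].tolist(), v[290:303].tolist(), h[290:303,259,1].tolist())
t=np.array([499.9,-313.7]); x=np.array([-.8646,.5025])
for dz in (22.4,23.4,24.4):
    w=world(c,[[258.6,220.7],[258.6,297.8]],248.7+dz)[:,:2]; print(dz,np.linalg.norm(w[0]-w[1]),(w-t)@x, ((w-t)@x).mean())
w=world(c,[[258.6,206.5]],248.7-2.6)[0,:2]; print("front bottom edge",(w-t)@x)
print("hole",world(c,[[120+295*.473,100+137*.473]],32), world(c,[[120+303*.473,100+137*.473]],32))
E
```

```text
[121, 124, 122, 116, 115, 117, 114, 102, 96, 96, 97, 97, 97, 99, 98, 101, 99, 102, 102, 101, 109, 123, 152, 177, 196, 205, 215, 218, 224, 226, 227, 226, 227, 226] [223, 222, 222, 222, 221, 221, 220, 214, 197, 181, 178, 175, 175] [255, 255, 255, 255, 255, 255, 255, 251, 177, 66, 26, 12, 19]
22.4 45.77029574729502 [ 21.89223095 -23.87896036] -0.9933647092280715
23.4 45.3890709122938 [ 22.34308949 -23.04686952] -0.3518900150447273
24.4 45.00784607729262 [ 22.79394804 -22.21477868] 0.289584679138569
front bottom edge 19.683693385855182
hole [[ 502.05278111 -313.59470158   32.        ]] [[ 504.68115404 -309.07598059   32.        ]]
```

Emit:
{"method": "servo_tool", "body": {
  "xyz": [
    [0.0083, 0.055, 0],
    [0.0083, 0.055, 0],
    [0.0083, 0.055, 0],
    [0.0083, 0.055, 0],
    [0.0083, 0.055, 0],
    [0.0083, 0.055, 0],
    [0.0083, 0.055, 0],
    [0.0083, 0.055, 0]
  ],
  "spin": [4, 4, 4, 4, 4, 4, 4, 4]
}}

```text
time_s: 6.88
tool_pos: [566.1, 127.9, 247.9]
eef_rot: [0.054, -3.139, 0.001]
force: [0.6, 0.8, -0.7]
opening: 13.0
grip_force: 58.7
```

Emit:
{"method": "servo_tool", "body": {
  "xyz": [
    [0.0083, 0.055, -0.02],
    [0.0083, 0.055, -0.02],
    [0, 0.008, -0.015],
    [0, 0, 0],
    [0, 0, 0],
    [0, 0, 0]
  ],
  "spin": [3, 3, 0, 0, 0, 0]
}}

```text
time_s: 7.62
tool_pos: [583.7, 243.0, 195.3]
eef_rot: [-0.212, 3.133, 0.0]
force: [0.1, -0.5, -0.5]
opening: 12.7
grip_force: 58.8
```

```bash
python3 - <<'E'
from h import *
s,im,c,_=snap("w4"); x=R.from_rotvec(s["eef_rot"]).as_matrix(); t=s["tool_pos"]; print(s["opening"],s["force"])
print(pix(c,[t+x@[0,0,42.6],[582.8,244,120]]))
E
```

```text
tcp [583.7 243.  195.3] yaw 187.73 j6 0.26 t 7.62
12.67336834775448 [ 0.08281511 -0.48159109 -0.47524573]
[[259.06726887 211.64324403]
 [260.34051725 196.29983738]]
```

Emit:
{"method": "servo_tool", "body": {
  "xyz": [
    [-0.0005, 0.001, -0.01],
    [0, 0, -0.015],
    [0, 0, -0.006],
    [0, 0, -0.005],
    [0, 0, -0.005],
    [0, 0, 0]
  ],
  "spin": [0, 0, 0, 0, 0, 0]
}}

```text
time_s: 8.43
tool_pos: [582.2, 244.8, 152.6]
eef_rot: [0.214, -3.133, 0.001]
force: [-2.1, -1.8, -3.7]
opening: 12.8
grip_force: 58.5
```

Emit:
{"method": "servo_tool", "body": {
  "xyz": [
    [0, 0, -0.004],
    [0, 0, -0.003],
    [0, 0, -0.003],
    [0, 0, 0],
    [0, 0, 0]
  ],
  "spin": [0, 0, 0, 0, 0]
}}

```text
time_s: 9.05
tool_pos: [582.1, 244.8, 143.2]
eef_rot: [0.214, -3.133, 0.001]
force: [-5.8, -3.0, 0.8]
opening: 12.7
grip_force: 59.2
```

Emit:
{"method": "servo_tool", "body": {
  "xyz": [
    [-0.0005, -0.0003, -0.0005],
    [0, 0, 0],
    [0, 0, 0],
    [0, 0, 0],
    [0, 0, 0],
    [0, 0, 0],
    [0, 0, 0],
    [0, 0, 0]
  ],
  "spin": [3, 5, 5, 5, 5, 5, 5, 5]
}}

```text
time_s: 10.05
tool_pos: [582.0, 243.6, 142.9]
eef_rot: [1.226, -2.891, 0.003]
force: [-2.9, -7.1, 2.3]
opening: 12.7
grip_force: 59.3
```

```bash
python3 - <<'E'
from h import *
s,im,c,_=snap("w5"); print(s["opening"],s["force"],s["wrist_torque"])
E
```

```text
tcp [582.  243.6 142.9] yaw 225.95 j6 -0.4 t 10.05
12.712868242833832 [-2.88152388 -7.08595078  2.25238235] [-1.62168672  0.84776283 -0.08570896]
```

Emit:
{"method": "servo_tool", "body": {
  "xyz": [
    [-0.0003, -0.0006, 0],
    [0, 0, 0],
    [0, 0, 0],
    [0, 0, 0],
    [0, 0, 0],
    [0, 0, 0],
    [0, 0, 0],
    [0, 0, 0]
  ],
  "spin": [5, 6, 6, 6, 6, 6, 5, 1]
}}

```text
time_s: 11.1
tool_pos: [582.6, 243.4, 143.0]
eef_rot: [2.16, -2.281, 0.003]
force: [-1.1, -5.5, -0.6]
opening: 12.8
grip_force: 58.9
```

Emit:
{"method": "servo_tool", "body": {
  "xyz": [
    [0, 0, 0],
    [0, 0, 0]
  ],
  "spin": [1.5, 0.5]
}}

```text
time_s: 11.35
tool_pos: [582.6, 243.4, 143.0]
eef_rot: [2.198, -2.244, 0.003]
force: [-0.9, -6.5, 0.3]
opening: 13.2
grip_force: 58.9
```

```bash
python3 - <<'E'
from h import *
s,im,c,_=snap("w6"); print(s["opening"],s["force"],s["wrist_torque"])
cv2.imwrite("pics/w6c.png",cv2.resize(im,(640,480)))
E
```

```text
tcp [582.6 243.4 143. ] yaw 268.81 j6 -1.15 t 11.35
13.160034248573481 [-0.89508054 -6.50263763  0.3048434 ] [-1.23003699  0.12830575 -0.06155655]
```

View pics/w6c.png

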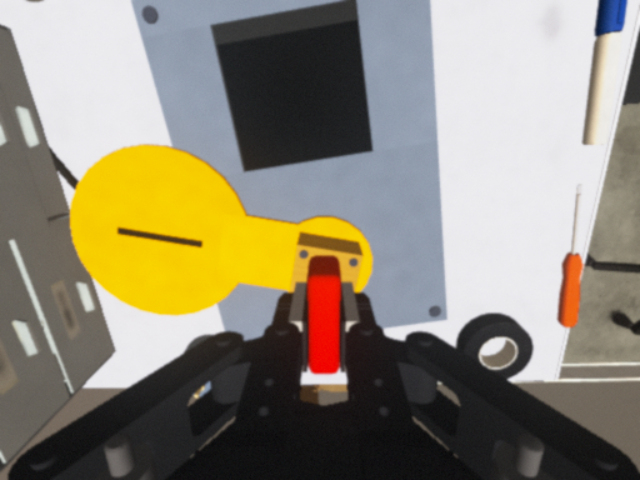

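The cover stands far open and the opening is clear (dark square at about (295,85)). I'll nudge a little further against the stop, relax, and measure the disc angle.

Emit:
{"method": "servo_tool", "body": {
  "xyz": [
    [0, -0.0005, 0],
    [0, 0, 0],
    [0, 0, 0]
  ],
  "spin": [2, 1, 0]
}}

```text
time_s: 11.78
tool_pos: [582.6, 243.3, 142.9]
eef_rot: [-2.256, 2.185, -0.002]
force: [1.8, -5.2, -0.2]
opening: 13.0
grip_force: 58.9
```

```bash
python3 - <<'E'
from h import *
s,im,c,(H,S,V)=snap("w7"); print(s["force"],s["wrist_torque"])
m=(S>200)&(H>18)&(V>190); m[:,:]&=True
n,l,st,ce=cv2.connectedComponentsWithStats(m.astype(np.uint8)); m=l==1+np.argmax(st[1:,4])
cn=max(cv2.findContours(m.astype(np.uint8),0,1)[0],key=len)[:,0].astype(float); q=world(c,cn,95)[:,:2]
from scipy.optimize import least_squares
f=least_squares(lambda p:np.hypot(*(q[np.hypot(*(q-[582.8,244]).T)>75]-p[:2]).T)-54,[675,220],loss="soft_l1"); print(f.x, f.cost)
d=f.x-[582.8,244]; print(np.linalg.norm(d),"cover deg",np.degrees(np.arctan2(d[1],d[0]))+82.2)
E
```

```text
tcp [582.6 243.3 142.9] yaw 271.83 j6 -1.21 t 11.78
[ 1.83835382 -5.20246606 -0.18009419] [-1.3140705  -0.28060435 -0.2943523 ]
[680.00442441 225.72139068] 139.80354583009432
98.90807694115092 cover deg 71.55029398274813
```

The cover is at 71.55° (1.249 rad), on its stop. I'll relax the play, release the key, and go up to look at the scrap.

Emit:
{"method": "servo_tool", "body": {
  "xyz": [
    [0, 0, 0],
    [0, 0, 0]
  ],
  "spin": [-3, -3]
}}

```text
time_s: 12.08
tool_pos: [582.3, 243.5, 142.9]
eef_rot: [-2.137, 2.302, -0.001]
force: [-1.4, -4.3, -0.5]
opening: 13.0
grip_force: 59.0
```

Emit:
{"method": "servo_tool", "body": {
  "xyz": [
    [0, 0, 0],
    [0, 0, 0],
    [0, 0, 0],
    [0, 0, 0.02],
    [0, 0, 0.03],
    [0, 0, 0.04],
    [0, 0, 0.04],
    [0, 0, 0.03]
  ],
  "spin": [0, 0, 0, 0, 0, 0, 0, 0],
  "jaw": 0.045
}}

```text
time_s: 13.08
tool_pos: [582.1, 244.0, 304.8]
eef_rot: [-2.139, 2.299, -0.001]
force: [-0.5, 0.7, -0.6]
opening: 45.0
grip_force: 0.0
```

Emit:
{"method": "servo_tool", "body": {
  "xyz": [
    [-0.0166, -0.038, 0],
    [-0.0166, -0.038, 0],
    [-0.0166, -0.038, 0],
    [-0.0166, -0.038, 0],
    [-0.0166, -0.038, 0],
    [-0.0166, -0.038, 0],
    [-0.0166, -0.038, 0],
    [-0.0166, -0.038, 0]
  ],
  "spin": [-9.5, -9.5, -9.5, -9.5, -9.5, -9.5, -9.5, -9.5]
}}

```text
time_s: 14.08
tool_pos: [448.7, -61.2, 303.0]
eef_rot: [-0.262, 3.13, -0.0]
force: [0.1, -0.1, -0.4]
opening: 44.9
grip_force: 0.0
```

Emit:
{"method": "servo_tool", "body": {
  "xyz": [
    [0, 0, 0],
    [0, 0, 0]
  ],
  "spin": [0, 0]
}}

```text
time_s: 14.32
tool_pos: [449.5, -60.1, 303.0]
eef_rot: [-0.271, 3.129, 0.0]
force: [-0.4, 0.3, 0.9]
opening: 45.0
grip_force: 0.0
```

```bash
cat >> h.py <<'E'
GU={"block":(521.8,-26.2,20),"bakelite":(521.7,-93.4,10),"bar":(429.3,11.1,16),"fr4":(439.8,-74.2,8),"eraser":(424,-157,12)}
def pieces(c,hsv,names=GU,rad=55):
    """world rects of scrap pieces by colour, near their last known places"""
    H,S,V=hsv; vv,uu=np.mgrid[:384,:512]; w=world(c,np.c_[uu.ravel(),vv.ravel()],10)
    X,Y=w[:,0].reshape(H.shape),w[:,1].reshape(H.shape)
    bench=(X>385)&(X<575)&(Y>-225)&(Y<60)
    col={"block":(abs(H-110)<12)&(S>150)&(X>Y*0+470),"eraser":(abs(H-110)<12)&(S>110)&(X<=470),"bakelite":((H<12)|(H>172))&(S>90)&(V<125),"bar":(H<16)&(S>90)&(V>=125),"fr4":(H>25)&(H<55)&(S>80)}
    for n in names:
        m=cv2.morphologyEx((col[n]&bench).astype(np.uint8),cv2.MORPH_OPEN,np.ones((2,2)))
        print(n, rect(c,m,GU[n][2]) if m.sum()>15 else None)
E
python3 - <<'E'
from h import *
s,im,c,hsv=snap("w8"); print(s["opening"]); pieces(c,hsv)
cv2.imwrite("pics/w8c.png",cv2.resize(im,(720,540)))
E
```

```text
tcp [449.5 -60.1 303. ] yaw 189.89 j6 -0.31 t 14.32
45.02538770088835
block (array([520.6, -24.4]), array([521. , -24.4], dtype=float32), [22.7, 29.2], 18.0, 215)
bakelite (array([522.6, -91.9]), array([522.9, -91.9], dtype=float32), [29.1, 29.7], 99.9, 253)
bar (array([430.3,  13. ]), array([430.7,  13.1], dtype=float32), [21.8, 38.2], 7.6, 302)
fr4 (array([441.3, -71.7]), array([441.6, -71.4], dtype=float32), [33.1, 34.6], 9.9, 358)
eraser (array([ 420.9, -160.7]), array([ 421. , -160.8], dtype=float32), [17.9, 24.0], 57.5, 174)
```

View pics/w8c.png

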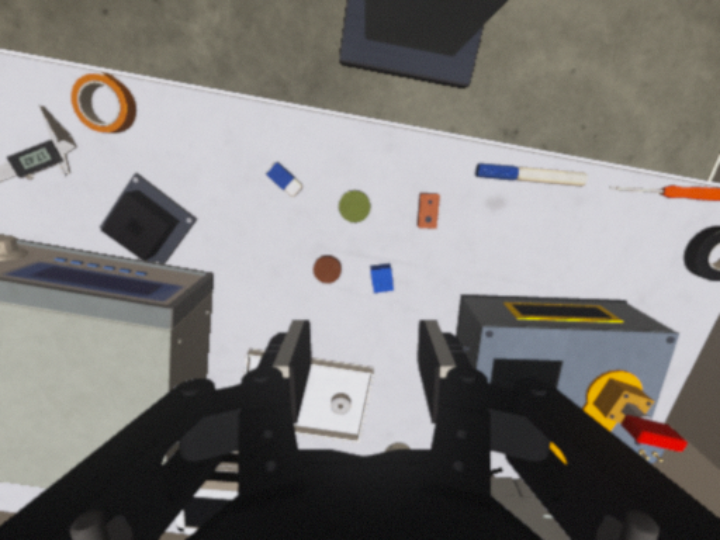

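All five pieces lie where they were before, the key is still in the socket at (655,432), and the opening is free. Copper bar first.

Emit:
{"method": "servo_tool", "body": {
  "xyz": [
    [-0.019, 0.053, -0.02],
    [0, 0.02, -0.05],
    [0, 0, -0.06],
    [0, 0, -0.06],
    [0, 0, -0.06],
    [0, 0, -0.035],
    [0, 0, -0.014],
    [0, 0, 0]
  ],
  "spin": [-1.9, 0, 0, 0, 0, 0, 0, 0]
}}

```text
time_s: 15.38
tool_pos: [429.5, 13.6, 2.7]
eef_rot: [0.221, -3.131, -0.0]
force: [-0.3, -0.0, 0.6]
opening: 44.9
grip_force: 0.0
```

Emit:
{"method": "servo_tool", "body": {
  "xyz": [
    [0, 0, 0],
    [0, 0, 0],
    [0, 0, 0],
    [0, 0, 0],
    [0, 0, 0]
  ],
  "spin": [0, 0, 0, 0, 0],
  "jaw": 0.01,
  "newtons": 40
}}

```text
time_s: 16.0
tool_pos: [431.0, 13.0, 4.6]
eef_rot: [-0.217, 3.132, 0.001]
force: [-1.0, 1.5, 6.6]
opening: 21.2
grip_force: 39.9
```

Emit:
{"method": "servo_tool", "body": {
  "xyz": [
    [0, 0, 0.05],
    [0.01, 0.01, 0.055],
    [0.04, 0.03, 0.03],
    [0.04, 0.032, 0],
    [0.04, 0.03, 0],
    [0.03, 0.03, -0.015],
    [0, 0, -0.025],
    [0, 0, 0]
  ],
  "spin": [0, 0, 0, 0, 0, 0, 0, 0]
}}

```text
time_s: 17.0
tool_pos: [588.8, 144.6, 97.0]
eef_rot: [0.218, -3.13, 0.001]
force: [-0.7, -0.9, -0.1]
opening: 21.0
grip_force: 39.5
```

Emit:
{"method": "servo_tool", "body": {
  "xyz": [
    [0, 0, 0],
    [0, 0, 0],
    [0, 0, 0],
    [0, 0, 0.02],
    [0, 0, 0.03]
  ],
  "spin": [0, 0, 0, 0, 0],
  "jaw": 0.045
}}

```text
time_s: 17.62
tool_pos: [589.6, 144.4, 149.1]
eef_rot: [0.217, -3.133, 0.0]
force: [1.0, 0.2, -0.7]
opening: 45.0
grip_force: 0.0
```

```bash
python3 - <<'E'
from h import *
s,im,c,hsv=snap("w9"); pieces(c,hsv)
x=vision.capture("top")[:,:,::-1]; cv2.imwrite("pics/t9raw.png",x); h=cv2.cvtColor(np.ascontiguousarray(x),cv2.COLOR_BGR2HSV).astype(int); pieces(cam("top"),[h[...,i] for i in range(3)])
E
```

```text
tcp [589.6 144.4 149.1] yaw 187.92 j6 0.1 t 17.62
block (array([522.6, -22. ]), array([523. , -21.6], dtype=float32), [30.5, 34.0], 18.7, 969)
bakelite (array([521.2, -77.4]), array([524.1, -78.4], dtype=float32), [11.1, 30.2], 177.9, 119)
bar (array([523.3, -88.1]), array([523.7, -88.1], dtype=float32), [31.6, 32.3], 97.9, 946)
fr4 (array([453.4, -67.7]), array([454.5, -68. ], dtype=float32), [11.2, 36.9], 97.9, 450)
eraser None
block (array([518.4, -29.7]), array([518.7, -29.2], dtype=float32), [23.2, 30.1], 18.7, 77)
bakelite (array([519.6, -96.6]), array([518.7, -98. ], dtype=float32), [24.8, 27.8], 90.3, 58)
bar None
fr4 (array([437.4, -77.8]), array([437.5, -78. ], dtype=float32), [30.5, 33.4], 0.1, 107)
eraser (array([ 417. , -166.2]), array([ 417. , -166.6], dtype=float32), [17.7, 24.2], 62.8, 48)
```

Emit:
{"method": "servo_tool", "body": {
  "xyz": [
    [-0.02, -0.045, 0],
    [-0.02, -0.045, 0],
    [-0.02, -0.045, 0],
    [-0.0086, -0.034, -0.02],
    [0, 0, -0.05],
    [0, 0, -0.05],
    [0, 0, -0.026],
    [0, 0, 0]
  ],
  "spin": [3, 3, 3, 1, 0, 0, 0, 0]
}}

```text
time_s: 18.73
tool_pos: [519.9, -24.3, 1.1]
eef_rot: [0.489, -3.1, -0.001]
force: [0.4, 0.4, 1.4]
opening: 45.2
grip_force: 0.0
```

Emit:
{"method": "servo_tool", "body": {
  "xyz": [
    [0, 0, 0],
    [0, 0, 0],
    [0, 0, 0],
    [0, 0, 0],
    [0, 0, 0]
  ],
  "spin": [0, 0, 0, 0, 0],
  "jaw": 0.01
}}

```text
time_s: 19.35
tool_pos: [522.5, -24.3, 4.0]
eef_rot: [-0.489, 3.101, -0.001]
force: [-1.2, -0.2, 7.2]
opening: 25.4
grip_force: 40.0
```

Emit:
{"method": "servo_tool", "body": {
  "xyz": [
    [0, 0, 0.05],
    [0, 0.02, 0.06],
    [0.02, 0.05, 0.02],
    [0.03, 0.052, 0],
    [0.03, 0.052, -0.012],
    [0, 0, -0.025],
    [0, 0, 0]
  ],
  "spin": [0, -2, -2, -2, -4, 0, 0]
}}

```text
time_s: 20.23
tool_pos: [600.2, 149.8, 93.5]
eef_rot: [0.219, -3.13, 0.001]
force: [0.2, -0.1, -0.5]
opening: 25.2
grip_force: 39.5
```

Emit:
{"method": "servo_tool", "body": {
  "xyz": [
    [0, 0, 0],
    [0, 0, 0],
    [0, 0, 0],
    [0, 0, 0.02],
    [0, 0, 0.03]
  ],
  "spin": [0, 0, 0, 0, 0],
  "jaw": 0.054
}}

```text
time_s: 20.85
tool_pos: [601.1, 149.1, 145.3]
eef_rot: [0.216, -3.133, 0.0]
force: [0.9, -0.3, -0.3]
opening: 54.0
grip_force: 0.0
```

```bash
python3 - <<'E'
from h import *
s=sensors.sense(); print(s["tool_pos"])
x=vision.capture("top")[:,:,::-1]; cv2.imwrite("pics/t10raw.png",x); h=cv2.cvtColor(np.ascontiguousarray(x),cv2.COLOR_BGR2HSV).astype(int); pieces(cam("top"),[h[...,i] for i in range(3)])
E
```

```text
[601.06142174 149.06075518 145.3480915 ]
block None
bakelite (array([518.6, -99.8]), array([518.7, -98.1], dtype=float32), [24.8, 27.8], 90.3, 54)
bar None
fr4 (array([437.4, -77.8]), array([437.5, -78. ], dtype=float32), [30.5, 33.4], 0.1, 107)
eraser (array([ 417. , -166.2]), array([ 417. , -166.6], dtype=float32), [17.7, 24.2], 62.8, 48)
```

Emit:
{"method": "servo_tool", "body": {
  "xyz": [
    [-0.015, -0.05, 0],
    [-0.015, -0.05, 0],
    [-0.015, -0.05, 0],
    [-0.015, -0.05, 0],
    [-0.0185, -0.041, -0.02],
    [0, 0, -0.05],
    [0, 0, -0.05],
    [0, 0, -0.023]
  ],
  "spin": [0, 0, 0, 0, 0, 0, 0, 0]
}}

```text
time_s: 21.9
tool_pos: [521.6, -91.7, 0.1]
eef_rot: [0.216, -3.132, -0.001]
force: [-0.3, 0.0, -0.1]
opening: 54.0
grip_force: 0.0
```

Emit:
{"method": "servo_tool", "body": {
  "xyz": [
    [0, 0, 0],
    [0, 0, 0]
  ],
  "spin": [0, 0]
}}

```text
time_s: 22.15
tool_pos: [524.0, -91.7, 3.3]
eef_rot: [-0.217, 3.132, -0.001]
force: [0.6, 0.3, 1.0]
opening: 54.1
grip_force: 0.0
```

Emit:
{"method": "servo_tool", "body": {
  "xyz": [
    [0, 0, 0],
    [0, 0, 0],
    [0, 0, 0],
    [0, 0, 0],
    [0, 0, 0]
  ],
  "spin": [0, 0, 0, 0, 0],
  "jaw": 0.02
}}

```text
time_s: 22.78
tool_pos: [524.2, -91.6, 3.8]
eef_rot: [-0.217, 3.131, -0.001]
force: [-1.3, 0.7, 7.6]
opening: 32.5
grip_force: 38.9
```

Emit:
{"method": "servo_tool", "body": {
  "xyz": [
    [0, 0, 0.02],
    [0, 0, 0.05],
    [0, 0.02, 0.06],
    [0, 0, 0],
    [0, 0, 0]
  ],
  "spin": [0, 0, 0, 0, 0]
}}

```text
time_s: 23.4
tool_pos: [523.2, -71.6, 132.0]
eef_rot: [-0.218, 3.133, -0.001]
force: [-0.2, -0.5, -0.7]
opening: 32.5
grip_force: 39.8
```

```bash
python3 - <<'E'
from h import *
s,im,c,hsv=snap("w11"); print(s["opening"],s["grip_force"]); pieces(c,hsv,["fr4","eraser"])
cv2.imwrite("pics/w11c.png",cv2.resize(im,(640,480)))
E
```

```text
tcp [523.2 -71.6 132. ] yaw 187.95 j6 -0.27 t 23.4
32.52214131524583 39.78718936443329
fr4 (array([440.9, -72.7]), array([441.2, -73.1], dtype=float32), [35.3, 36.2], 9.8, 1208)
eraser (array([ 421. , -161.8]), array([ 421.1, -161.7], dtype=float32), [18.3, 25.4], 56.8, 626)
```

View pics/w11c.png

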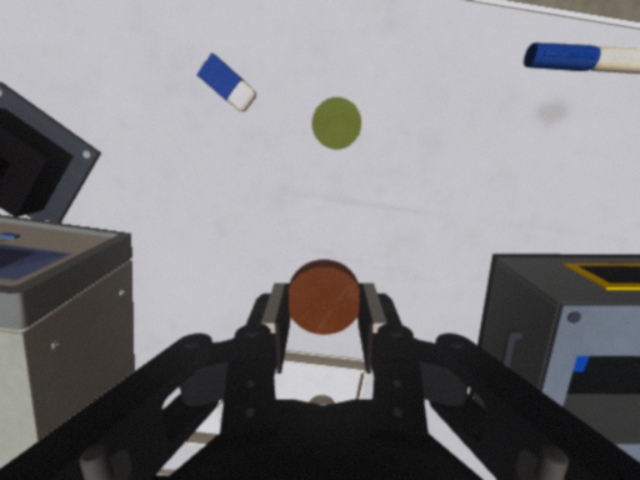

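The brown disc is held level between the pads at (323,297). The green disc at (337,123) and eraser at (228,82) are undisturbed. Dropping the disc, then the green one.

Emit:
{"method": "servo_tool", "body": {
  "xyz": [
    [0.01, 0.04, 0.01],
    [0.015, 0.045, 0],
    [0.015, 0.045, 0],
    [0.015, 0.045, 0],
    [0.015, 0.039, 0],
    [0.003, 0, -0.025],
    [0, 0, -0.02],
    [0, 0, 0]
  ],
  "spin": [0, 0, 0, 0, 0, 0, 0, 0]
}}

```text
time_s: 24.45
tool_pos: [594.3, 141.7, 93.5]
eef_rot: [0.217, -3.129, 0.002]
force: [0.1, -0.1, 1.0]
opening: 32.5
grip_force: 39.8
```

Emit:
{"method": "servo_tool", "body": {
  "xyz": [
    [0, 0, 0],
    [0, 0, 0],
    [0, 0, 0],
    [0, 0, 0.02],
    [0, 0, 0.03]
  ],
  "spin": [0, 0, 0, 0, 0],
  "jaw": 0.056
}}

```text
time_s: 25.08
tool_pos: [595.6, 142.1, 146.6]
eef_rot: [0.217, -3.133, 0.0]
force: [0.8, -0.5, 0.1]
opening: 56.0
grip_force: 0.0
```

Emit:
{"method": "servo_tool", "body": {
  "xyz": [
    [-0.025, -0.035, 0],
    [-0.03, -0.045, 0],
    [-0.03, -0.045, 0],
    [-0.03, -0.045, 0],
    [-0.03, -0.045, 0],
    [-0.01, 0, 0],
    [0, 0, -0.03],
    [0, 0, -0.03]
  ],
  "spin": [0, 0, 0, 0, 0, 0, 0, 0]
}}

```text
time_s: 26.08
tool_pos: [442.0, -72.4, 86.5]
eef_rot: [-0.217, 3.131, -0.001]
force: [0.5, 0.7, 0.3]
opening: 55.6
grip_force: 0.0
```

```bash
python3 - <<'E'
from h import *
s,im,c,hsv=snap("w12"); pieces(c,hsv,["fr4","eraser"])
x=vision.capture("top")[:,:,::-1]; cv2.imwrite("pics/t12raw.png",x); h=cv2.cvtColor(np.ascontiguousarray(x),cv2.COLOR_BGR2HSV).astype(int); pieces(cam("top"),[h[...,i] for i in range(3)],["bakelite","fr4","eraser"])
E
```

```text
tcp [442.  -72.4  86.5] yaw 187.93 j6 -0.3 t 26.07
fr4 (array([440.2, -72.8]), array([440.7, -72.7], dtype=float32), [35.4, 37.1], 7.9, 1335)
eraser (array([ 420. , -161.2]), array([ 420. , -161.2], dtype=float32), [20.4, 25.2], 56.6, 728)
bakelite None
fr4 None
eraser None
```

Emit:
{"method": "servo_tool", "body": {
  "xyz": [
    [-0.001, 0, -0.04],
    [0, 0, -0.035],
    [0, 0, -0.012],
    [0, 0, 0],
    [0, 0, 0]
  ],
  "spin": [0, 0, 0, 0, 0]
}}

```text
time_s: 26.8
tool_pos: [441.3, -72.8, 0.7]
eef_rot: [-0.217, 3.132, -0.001]
force: [0.0, -0.6, -0.5]
opening: 56.2
grip_force: 0.0
```

Emit:
{"method": "servo_tool", "body": {
  "xyz": [
    [0, 0, 0],
    [0, 0, 0],
    [0, 0, 0],
    [0, 0, 0],
    [0, 0, 0]
  ],
  "spin": [0, 0, 0, 0, 0],
  "jaw": 0.02
}}

```text
time_s: 27.42
tool_pos: [441.0, -72.8, 0.7]
eef_rot: [-0.217, 3.132, -0.001]
force: [-1.8, 0.2, 10.8]
opening: 35.6
grip_force: 38.8
```

Emit:
{"method": "servo_tool", "body": {
  "xyz": [
    [0, 0, 0.02],
    [0, 0, 0.05],
    [0.01, 0.02, 0.06],
    [0, 0, 0]
  ],
  "spin": [0, 0, 0, 0]
}}

```text
time_s: 27.92
tool_pos: [453.2, -52.9, 132.6]
eef_rot: [-0.218, 3.125, -0.002]
force: [-0.1, 0.1, -0.2]
opening: 36.1
grip_force: 40.1
```

Emit:
{"method": "servo_tool", "body": {
  "xyz": [
    [0.02, 0.03, 0.005],
    [0.03, 0.043, 0],
    [0.03, 0.043, 0],
    [0.03, 0.043, 0],
    [0.033, 0.042, 0],
    [0, 0, -0.02],
    [0, 0, -0.02],
    [0, 0, 0]
  ],
  "spin": [0, 0, 0, 0, 0, 0, 0, 0]
}}

```text
time_s: 28.92
tool_pos: [591.4, 147.4, 91.0]
eef_rot: [0.217, -3.13, 0.001]
force: [0.1, -0.1, -0.3]
opening: 35.7
grip_force: 40.1
```

Emit:
{"method": "servo_tool", "body": {
  "xyz": [
    [0, 0, 0],
    [0, 0, 0],
    [0, 0, 0],
    [0, 0, 0.02],
    [0, 0, 0.03]
  ],
  "spin": [0, 0, 0, 0, 0],
  "jaw": 0.05
}}

```text
time_s: 29.55
tool_pos: [592.3, 147.6, 143.1]
eef_rot: [0.217, -3.133, 0.001]
force: [-0.0, -0.7, 0.4]
opening: 50.1
grip_force: 0.0
```

Emit:
{"method": "servo_tool", "body": {
  "xyz": [
    [-0.02, -0.036, 0],
    [-0.025, -0.044, 0],
    [-0.025, -0.044, 0],
    [-0.025, -0.044, 0],
    [-0.025, -0.044, 0],
    [-0.025, -0.044, 0],
    [-0.025, -0.044, 0],
    [0, 0, 0]
  ],
  "spin": [7, 7, 7, 7, 7, 7, 7, 0]
}}

```text
time_s: 30.55
tool_pos: [421.4, -154.5, 143.5]
eef_rot: [-1.493, 2.764, -0.002]
force: [0.3, 1.0, 0.2]
opening: 50.1
grip_force: 0.0
```

```bash
python3 - <<'E'
from h import *
s,im,c,hsv=snap("w13"); pieces(c,hsv,["eraser","bakelite","fr4"])
e=world(c,[[0,0]],0); print(pix(c,[[425,-154,12]]))
cv2.imwrite("pics/w13c.png",cv2.resize(im,(640,480)))
E
```

```text
tcp [ 421.4 -154.5  143.5] yaw 236.77 j6 -1.34 t 30.55
eraser (array([ 420. , -161.9]), array([ 419.8, -161.5], dtype=float32), [16.9, 24.3], 56.1, 374)
bakelite None
fr4 None
[[256.79780774 182.38975332]]
```

View pics/w13c.png

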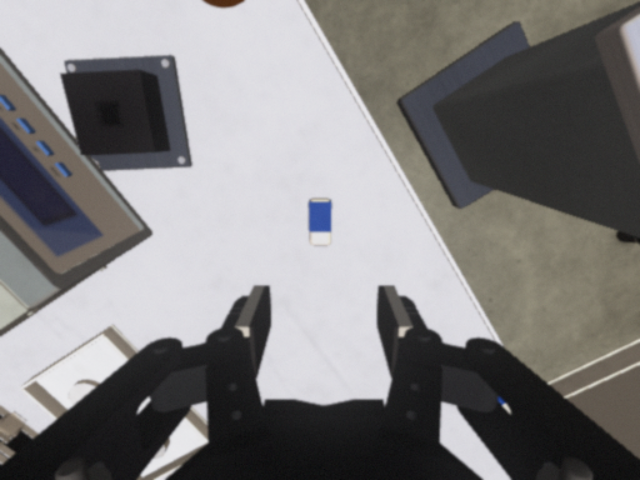

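The eraser is at (320,222), squarely between the fingers' lines, and the rest of the bench in view is clear. Picking it.

Emit:
{"method": "servo_tool", "body": {
  "xyz": [
    [0.0005, -0.004, -0.04],
    [0, 0, -0.05],
    [0, 0, -0.035],
    [0, 0, -0.017],
    [0, 0, 0],
    [0, 0, 0]
  ],
  "spin": [0, 0, 0, 0, 0, 0]
}}

```text
time_s: 31.35
tool_pos: [424.3, -155.8, 1.7]
eef_rot: [-1.498, 2.761, -0.001]
force: [0.3, -0.3, -0.7]
opening: 50.6
grip_force: 0.0
```

Emit:
{"method": "servo_tool", "body": {
  "xyz": [
    [0, 0, 0],
    [0, 0, 0],
    [0, 0, 0],
    [0, 0, 0],
    [0, 0, 0]
  ],
  "spin": [0, 0, 0, 0, 0],
  "jaw": 0.008,
  "newtons": 30
}}

```text
time_s: 31.98
tool_pos: [424.0, -156.3, 1.8]
eef_rot: [-1.496, 2.761, -0.002]
force: [-0.6, 1.4, 5.1]
opening: 18.1
grip_force: 29.5
```

Emit:
{"method": "servo_tool", "body": {
  "xyz": [
    [0, 0, 0.02],
    [0, 0, 0.05],
    [0.01, 0.02, 0.06],
    [0.02, 0.03, 0.005],
    [0, 0, 0]
  ],
  "spin": [0, 0, 0, 0, 0]
}}

```text
time_s: 32.6
tool_pos: [454.8, -105.6, 136.0]
eef_rot: [-1.499, 2.758, -0.003]
force: [-0.9, 0.2, 0.5]
opening: 18.0
grip_force: 29.7
```

Emit:
{"method": "servo_tool", "body": {
  "xyz": [
    [0.02, 0.035, 0.004],
    [0.025, 0.043, 0],
    [0.025, 0.043, 0],
    [0.025, 0.043, 0],
    [0.025, 0.043, 0],
    [0.024, 0.043, 0],
    [0, 0, -0.022],
    [0, 0, 0]
  ],
  "spin": [-8, -8, -8, -8, -8, -9, 0, 0]
}}

```text
time_s: 33.6
tool_pos: [595.6, 142.7, 114.5]
eef_rot: [0.218, -3.13, 0.002]
force: [0.1, 0.4, 0.5]
opening: 18.1
grip_force: 29.6
```

Emit:
{"method": "servo_tool", "body": {
  "xyz": [
    [0, 0, -0.02],
    [0, 0, 0]
  ],
  "spin": [0, 0]
}}

```text
time_s: 33.85
tool_pos: [596.0, 142.1, 96.0]
eef_rot: [0.216, -3.132, 0.001]
force: [0.7, -0.6, -0.4]
opening: 17.9
grip_force: 29.6
```

Emit:
{"method": "servo_tool", "body": {
  "xyz": [
    [0, 0, 0],
    [0, 0, 0],
    [0, 0, 0],
    [0, 0, 0.03],
    [0, 0, 0.05],
    [0, 0, 0.05],
    [0, 0, 0.05],
    [0, 0, 0]
  ],
  "spin": [0, 0, 0, 0, 0, 0, 0, 0],
  "jaw": 0.045
}}

```text
time_s: 34.85
tool_pos: [598.7, 143.7, 281.2]
eef_rot: [-0.217, 3.127, 0.002]
force: [1.3, 0.9, 0.0]
opening: 45.1
grip_force: 0.0
```

```bash
python3 - <<'E'
from h import *
s,im,c,hsv=snap("w14")
x=vision.capture("top")[:,:,::-1]; x=np.ascontiguousarray(x); cv2.imwrite("pics/t14raw.png",x); h=cv2.cvtColor(x,cv2.COLOR_BGR2HSV).astype(int); pieces(cam("top"),[h[...,i] for i in range(3)])
a=cv2.resize(im,(480,360)); b=cv2.resize(x[130:290,110:400],(480,265)); 
p=np.zeros((600,800,3),np.uint8); p[:360,:480]=a; p[335:600,320:800]=b; cv2.imwrite("pics/w14c.png",p)
E
```

```text
tcp [598.7 143.7 281.2] yaw 187.94 j6 0.1 t 34.85
block None
bakelite None
bar None
fr4 None
eraser None
```

View pics/w14c.png

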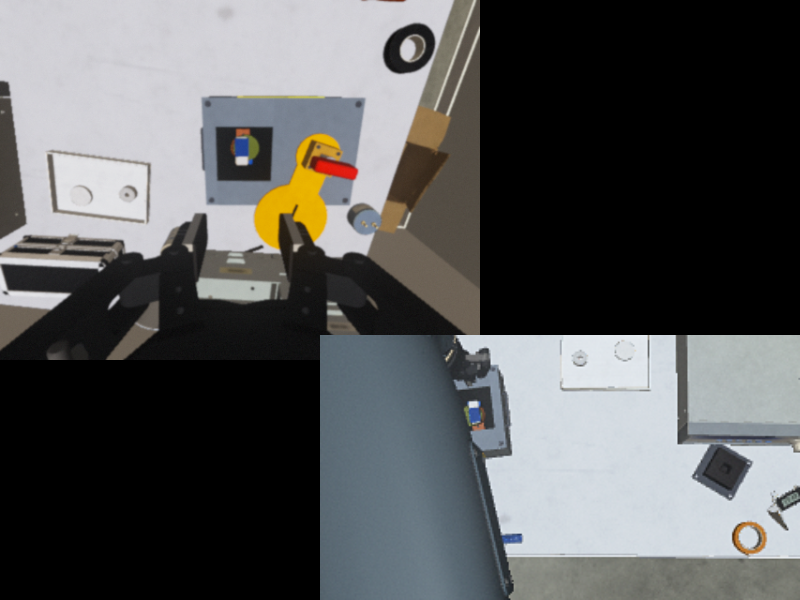

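All five pieces are in the box (seen through the opening), the bench is clear, and the key stands in the socket with its red handle near (335,168). Measuring the handle before regrasping.

```bash
python3 - <<'E'
from h import *
d=np.load("pics/w14.npz"); c=(d["K"],d["A"],d["e"]); im=cv2.imread("pics/w14raw.png"); h=cv2.cvtColor(im,cv2.COLOR_BGR2HSV).astype(int)
u0=pix(c,[[582.5,243.5,166]])[0]; vv,uu=np.mgrid[:384,:512]
m=(h[...,1]>200)&((h[...,0]<8)|(h[...,0]>172))&(np.hypot(uu-u0[0],vv-u0[1])<40)
print(u0,np.bincount(h[...,2][m]//10)); 
for t in (0,150,180): print(rect(c,m&(h[...,2]>t),166))
E
```

```text
[358.92838042 181.29934056] [  0   0   0   0   0   0   0   0  15  17  19  13  13   9  12   7  15  14
  22  39  39  70 322]
(array([581. , 239.8]), array([581.1, 239.7], dtype=float32), [14.7, 51.4], 83.9, 626)
(array([582. , 242.2]), array([582.1, 242.7], dtype=float32), [12.7, 45.0], 85.3, 527)
(array([582.3, 242.7]), array([582.5, 243. ], dtype=float32), [12.1, 44.4], 85.3, 492)
```

Emit:
{"method": "servo_tool", "body": {
  "xyz": [
    [-0.002, 0.0125, 0],
    [-0.002, 0.0125, 0],
    [-0.002, 0.0125, 0],
    [-0.002, 0.0125, 0],
    [-0.002, 0.0125, 0],
    [-0.002, 0.0125, 0],
    [-0.002, 0.0125, 0],
    [-0.002, 0.0125, 0]
  ],
  "spin": [9.7, 9.7, 9.7, 9.7, 9.7, 9.7, 9.7, 9.7],
  "newtons": 60
}}

```text
time_s: 35.95
tool_pos: [580.4, 243.5, 274.7]
eef_rot: [2.138, -2.298, -0.002]
force: [0.7, 0.7, -0.3]
opening: 45.1
grip_force: 0.0
```

Emit:
{"method": "servo_tool", "body": {
  "xyz": [
    [0, 0, -0.04],
    [0, 0, -0.03],
    [0, 0, 0],
    [0, 0, 0]
  ],
  "spin": [0, 0, 0, 0]
}}

```text
time_s: 36.45
tool_pos: [581.2, 243.3, 206.9]
eef_rot: [-2.133, 2.306, -0.0]
force: [-1.0, 0.2, 0.6]
opening: 44.9
grip_force: 0.0
```

```bash
python3 - <<'E'
from h import *
s,im,c,h=snap("w15"); H,S,V=h
u0=pix(c,[[582.5,243.5,166]])[0]; vv,uu=np.mgrid[:384,:512]
m=(S>200)&((H<8)|(H>172))&(np.hypot(uu-u0[0],vv-u0[1])<60)
for t in (0,190): print(rect(c,m&(V>t),166))
E
```

```text
tcp [581.2 243.3 206.9] yaw 265.53 j6 -1.1 t 36.45
(array([582.5, 239.1]), array([582.4, 239.7], dtype=float32), [12.4, 50.3], 84.9, 1003)
(array([582.6, 241.9]), array([582.4, 242.7], dtype=float32), [11.6, 44.3], 85.0, 874)
```

Aligned. Going down and grasping the handle.

Emit:
{"method": "servo_tool", "body": {
  "xyz": [
    [0.001, 0, -0.025],
    [0, 0, -0.025],
    [0, 0, -0.014],
    [0, 0, 0],
    [0, 0, 0]
  ],
  "spin": [0, 0, 0, 0, 0]
}}

```text
time_s: 37.12
tool_pos: [582.7, 243.6, 143.7]
eef_rot: [-2.132, 2.305, -0.001]
force: [-0.0, 1.1, -0.1]
opening: 45.2
grip_force: 0.0
```

Emit:
{"method": "servo_tool", "body": {
  "xyz": [
    [0, 0, 0],
    [0, 0, 0],
    [0, 0, 0],
    [0, 0, 0],
    [0, 0, 0]
  ],
  "spin": [0, 0, 0, 0, 0],
  "jaw": 0.008
}}

```text
time_s: 37.75
tool_pos: [582.5, 243.5, 143.4]
eef_rot: [-2.132, 2.305, -0.001]
force: [-0.9, 0.2, 5.8]
opening: 13.0
grip_force: 59.2
```

Emit:
{"method": "servo_tool", "body": {
  "xyz": [
    [0, 0, 0],
    [0, 0, 0],
    [0, 0, 0],
    [0, 0, 0],
    [0, 0, 0],
    [0, 0, 0],
    [0, 0, 0],
    [0, 0, 0]
  ],
  "spin": [-3, -6, -6, -6, -6, -6, -6, -3]
}}

```text
time_s: 38.75
tool_pos: [582.0, 243.6, 143.3]
eef_rot: [-1.162, 2.918, 0.001]
force: [-2.4, 1.5, 6.7]
opening: 12.8
grip_force: 59.5
```

```bash
python3 - <<'E'
from h import *
s,im,c,_=snap("w16"); print(s["opening"],s["force"],s["wrist_torque"])
E
```

```text
tcp [582.  243.6 143.3] yaw 223.41 j6 -0.36 t 38.75
12.812651480554639 [-2.3738509   1.53372604  6.74205902] [0.12326385 0.62395287 0.04305417]
```

Emit:
{"method": "servo_tool", "body": {
  "xyz": [
    [0, 0, 0],
    [0, 0, 0],
    [0, 0, 0],
    [0, 0, 0],
    [0, 0, 0],
    [0, 0, 0],
    [0, 0, 0],
    [0, 0, 0]
  ],
  "spin": [-5, -6, -6, -6, -6, -6, -6, -2]
}}

```text
time_s: 39.8
tool_pos: [581.8, 244.0, 143.3]
eef_rot: [-0.012, 3.141, 0.002]
force: [-3.4, 1.7, 6.4]
opening: 12.6
grip_force: 59.5
```

Emit:
{"method": "servo_tool", "body": {
  "xyz": [
    [0, 0, 0],
    [0, 0, 0],
    [0, 0, 0]
  ],
  "spin": [-2, -1, 0]
}}

```text
time_s: 40.17
tool_pos: [581.8, 244.1, 143.4]
eef_rot: [0.067, 3.141, 0.002]
force: [-2.8, 1.6, 7.0]
opening: 12.7
grip_force: 59.5
```

```bash
python3 - <<'E'
from h import *
from scipy.optimize import least_squares
s,im,c,(H,S,V)=snap("w17"); print(s["opening"],s["force"],s["wrist_torque"])
m=(S>200)&(H>18)&(V>190)
n,l,st,ce=cv2.connectedComponentsWithStats(m.astype(np.uint8)); m=l==1+np.argmax(st[1:,4])
cn=max(cv2.findContours(m.astype(np.uint8),0,1)[0],key=len)[:,0].astype(float); q=world(c,cn,95)[:,:2]
f=least_squares(lambda p:np.hypot(*(q[np.hypot(*(q-[582.8,244]).T)>75]-p[:2]).T)-54,[597,145],loss="soft_l1"); d=f.x-[582.8,244]; print(f.x,np.linalg.norm(d),"cover deg",np.degrees(np.arctan2(d[1],d[0]))+82.2)
E
```

```text
tcp [581.8 244.1 143.4] yaw 177.56 j6 0.44 t 40.17
12.670678102118327 [-2.77983958  1.62077377  7.01751851] [0.52209158 0.79841139 0.13344256]
[596.14461742 146.25282031] 98.65388968696115 cover deg -0.025939509084139445
```

The cover is shut at 0.0°. I'll centre the key in its play, pull it straight out, and carry it back to the stand.

Emit:
{"method": "servo_tool", "body": {
  "xyz": [
    [0, 0, 0],
    [0, 0, 0],
    [0, 0, 0],
    [0, 0, 0.005],
    [0, 0, 0.01],
    [0, 0, 0.015],
    [0, 0, 0.03],
    [0, 0, 0.04]
  ],
  "spin": [5, 5, 0, 0, 0, 0, 0, 0]
}}

```text
time_s: 41.22
tool_pos: [581.7, 243.1, 243.7]
eef_rot: [0.206, -3.134, 0.001]
force: [0.8, -0.3, -1.0]
opening: 12.7
grip_force: 58.5
```

Emit:
{"method": "servo_tool", "body": {
  "xyz": [
    [-0.0083, -0.055, 0],
    [-0.0083, -0.055, 0],
    [-0.0083, -0.055, 0],
    [-0.0083, -0.055, 0],
    [-0.0083, -0.055, 0],
    [-0.0083, -0.055, 0],
    [-0.0083, -0.055, 0],
    [-0.0083, -0.055, 0]
  ],
  "spin": [-4, -4, -4, -4, -4, -4, -4, -4]
}}

```text
time_s: 42.22
tool_pos: [515.4, -198.6, 243.8]
eef_rot: [0.669, 3.068, -0.001]
force: [1.2, -0.4, -0.5]
opening: 12.9
grip_force: 58.6
```

Emit:
{"method": "servo_tool", "body": {
  "xyz": [
    [-0.0075, -0.055, 0],
    [-0.0075, -0.055, 0],
    [0, -0.0085, 0],
    [0, 0, 0],
    [0, 0, 0]
  ],
  "spin": [-4, -1.8, 0, 0, 0]
}}

```text
time_s: 42.85
tool_pos: [500.9, -314.1, 242.9]
eef_rot: [0.818, 3.033, 0.0]
force: [0.1, 0.4, -0.6]
opening: 13.1
grip_force: 58.7
```

```bash
python3 - <<'E'
from h import *
s,im,c,(H,S,V)=snap("w18"); print(s["opening"],s["force"],s["wrist_torque"])
print(pix(c,[[501,-314,32]]))
cv2.imwrite("pics/w18c.png",cv2.resize(im[100:340,140:380],(600,600),interpolation=cv2.INTER_CUBIC))
E
```

```text
tcp [ 500.9 -314.1  242.9] yaw 149.8 j6 -0.03 t 42.85
13.080565901638401 [ 0.10400485  0.35227948 -0.59686126] [ 0.03816749  0.07110091 -0.0366725 ]
[[258.74391032 164.23403042]]
```

View pics/w18c.png

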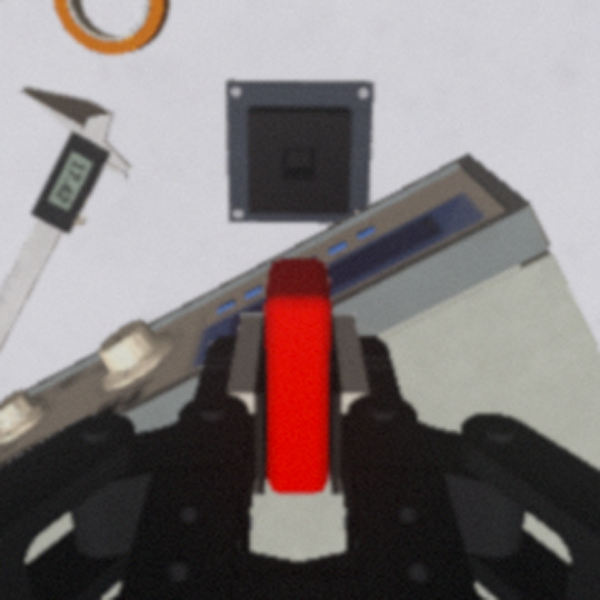

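The key is held upright; the stand hole is at (299,161), matching the predicted point (501, -314). Lowering it in.

Emit:
{"method": "servo_tool", "body": {
  "xyz": [
    [0.0003, 0, -0.04],
    [0, 0, -0.05],
    [0, 0, -0.045],
    [0, 0, -0.018],
    [0, 0, -0.008],
    [0, 0, -0.007],
    [0, 0, 0]
  ],
  "spin": [0, 0, 0, 0, 0, 0, 0]
}}

```text
time_s: 43.78
tool_pos: [501.3, -315.0, 74.9]
eef_rot: [0.819, 3.032, -0.0]
force: [0.4, 0.5, -0.4]
opening: 12.5
grip_force: 58.7
```

Emit:
{"method": "servo_tool", "body": {
  "xyz": [
    [0, 0.0007, -0.005],
    [0, 0, -0.005],
    [0, 0, -0.005],
    [0, 0, -0.004],
    [0, 0, 0]
  ],
  "spin": [0, 0, 0, 0, 0]
}}

```text
time_s: 44.4
tool_pos: [500.8, -314.3, 55.0]
eef_rot: [-0.82, -3.032, -0.0]
force: [0.0, 0.7, -0.5]
opening: 12.6
grip_force: 58.8
```

Emit:
{"method": "servo_tool", "body": {
  "xyz": [
    [0, 0, -0.002],
    [0, 0, -0.0015],
    [0, 0, 0]
  ],
  "spin": [0, 0, 0]
}}

```text
time_s: 44.78
tool_pos: [501.0, -314.4, 51.9]
eef_rot: [-0.82, -3.032, 0.0]
force: [-0.9, 0.1, -0.9]
opening: 12.9
grip_force: 58.8
```

Emit:
{"method": "servo_tool", "body": {
  "xyz": [
    [0, 0, 0],
    [0, 0, 0],
    [0, 0, 0],
    [0, 0, 0.02],
    [0, 0, 0.04],
    [0, 0, 0.05],
    [0, 0, 0.05],
    [0, 0, 0.03]
  ],
  "spin": [0, 0, 0, 0, 0, 0, 0, 0],
  "jaw": 0.04
}}

```text
time_s: 45.78
tool_pos: [501.5, -314.8, 244.9]
eef_rot: [0.819, 3.03, -0.002]
force: [0.5, -0.5, -0.6]
opening: 39.6
grip_force: 0.0
```

Emit:
{"method": "servo_tool", "body": {
  "xyz": [
    [0, 0, 0],
    [0, 0, 0]
  ],
  "spin": [0, 0]
}}

```text
time_s: 46.02
tool_pos: [500.8, -314.3, 241.2]
eef_rot: [-0.82, -3.032, -0.0]
force: [0.2, -0.0, 0.4]
opening: 40.0
grip_force: 0.0
```

```bash
python3 - <<'E'
from h import *
s,im,c,(H,S,V)=snap("w19"); print(s["opening"],s["force"])
u0=pix(c,[[501,-314,74]])[0]; vv,uu=np.mgrid[:384,:512]
m=(S>150)&((H<8)|(H>172))&(np.hypot(uu-u0[0],vv-u0[1])<60); print("key",rect(c,m,74))
x=np.ascontiguousarray(vision.capture("top")[:,:,::-1]); 
p=np.zeros((600,800,3),np.uint8); p[:360,:480]=cv2.resize(im,(480,360)); p[335:,320:]=cv2.resize(x[130:290,110:400],(480,265)); cv2.imwrite("pics/w19c.png",p)
E
```

```text
tcp [ 500.8 -314.3  241.2] yaw 149.73 j6 -0.03 t 46.02
40.0179854197632 [ 0.21033054 -0.00786526  0.361146  ]
key (array([ 499.5, -313.2]), array([ 499.8, -313.3], dtype=float32), [14.6, 48.0], 149.7, 477)
```

View pics/w19c.png

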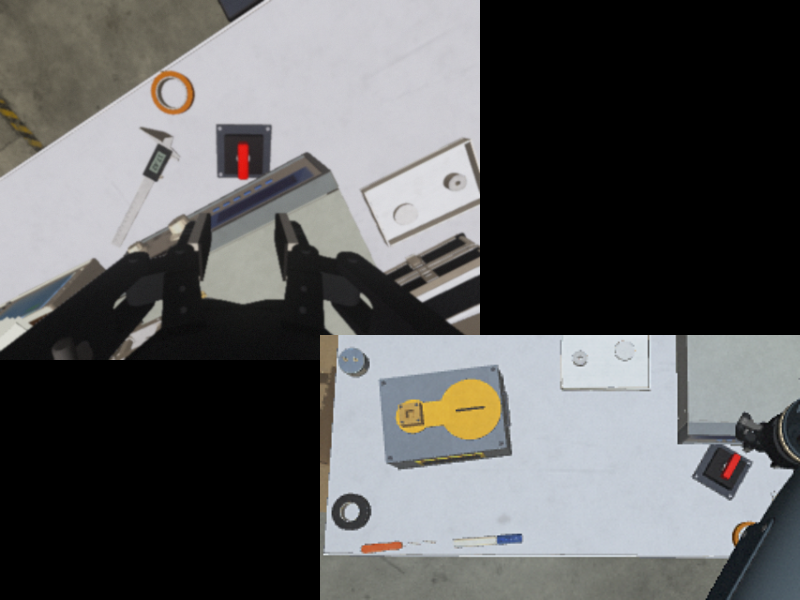

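The key stands in its stand at (243,160), within 0.5 mm of its first measured place. The cover is shut, the bench is clear and the bystanders are in place, so I'm handing in.

```bash
python3 -c "
from cell import r
print(r.hand_in())"
```

```text
the job is handed in; nothing more can be done
None
```

I've handed the job in at about 46 s on the robot's clock: all five scrap pieces are in the box, the cover is shut, the key is back in its stand and the tray, good discs, screwdriver, marker and tape are undisturbed in the final pictures. The hand-in returned no verdict.

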